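# Chock a brass roll on the bench board

### The arm

A 6-joint arm with a two-finger parallel gripper is mounted at the origin on a cart in front of the work surface, level with it; the furniture and walls round the work are solid. World frame = base frame: x ahead of the robot, y to its left, z up, the work surface at z = 0. Lengths are in m, angles in rad, forces in N, time in s.
With the tool pointing down it reaches from about 0.375 to 0.975 m from the base axis. Payload 3.8 kg.
Tool frame: the origin (TCP) lies at the very end of the fingers, on their centre line; the grasp point (between the pads) lies 19 mm behind it; z points along the fingers, y is the direction in which the jaws open and shut (so a half turn about z gives the same grasp; the last joint's range is limited). The gripper opens to 85 mm and grips with 20 to 120 N. Pads are 22 mm wide; open, the fingers measure 114 mm over their backs; the gripper's body (76 mm by 85 mm) begins 54 mm behind the grasp point. The pads swing forward as they close: fully open they stand 13 mm farther back than shut.
Start: joints at [-1.225, 0.264, 1.604, -0, 1.274, -0.037], TCP at [0.252, -0.626, 0.231] pointing down, gripper open.
Joint ranges: [-2.63, 2.63], [-0.94, 2.18], [0.31, 2.57], [-1.31, 4.45], [0, 2.66], [-2.55, 2.55]. Speed limits (rad/s): [2.57, 2.57, 3.14, 3.14, 3.14, 3.14].

### API

Orientations are given as a rotation vector (axis times angle).
In Python, from workcell import read_state, read_camera, camera_info, finish_job gives the robot as it stands. The module is installed in compiled form; this text tells all that it offers.
- The arm moves only by the tool play_rows, never from a script. Its argument "motion" is a list of rows, each a list of 5 numbers: the shift along the tool's x, y, z in units of 1000 mm (1.0 is 1000 mm), then the turn about the tool's z in units of 2 pi rad (1.0 is 2 pi rad), then the finger opening in mm, from 0 to 85.4. A call has 1 to 5 rows; each row shifts and turns the commanded pose from where the row before left it, along the tool's axes as they then stand; what a row does not reach is not made up. A row lasts 1/8 s, in which the tool goes at most 62.5 mm and 10.7 degrees, less where a joint would pass 70% of its speed; a pose out of reach is approached as far as the arm can. A call with a number of a shift or a turn outside -1 to 1 is refused whole. A call with a gripper value outside its range is refused whole. The fingers move at their own pace and stop on an object; "squeeze" is the grip in N (left out, the last holds). Time passes only in rows, so rows that do not move let the fingers close. It gives the time, the measured TCP pose, the force and the opening at its end, in the units of the state.
- read_state(): the state, without advancing time (a new reading comes with each control period).
- read_camera(name): name is "scene" or "top" or "wrist"; returns the picture (480x640x3 uint8, red, green, blue); there is no depth.
- camera_info(name): a dict with "intrinsics" (3x3 intrinsics, pixels), "dist_coeffs" ([k1, k2, p1, p2, k3] as OpenCV has them; the pictures are not rectified), "pose" (4x4, takes a point from camera to world coordinates). Camera axes: x right, y down, z forward; pixel columns grow to the right and rows downward; lengths in m; the calibration is good to about 2 mm. A picture is of the moment at which its call begins: read the wrist's pose just before it. camera_info takes no time and is no camera call; for the wrist camera it gives the pose at the moment of the call.
- finish_job(): hands the job in, once; it reports no verdict.
The state is a dict: "time": time; "q": joint angles; "joint_vel": joint speeds; "joint_torque": joint torques, N m; "tool_pos": TCP position; "tcp_rot": TCP orientation; "wrist_force": force on the tool from outside, world axes, zero at the start; "torque": the same for the moment, N m; "width": opening from 0.0 (shut) to 1.0 (fully open).
Only numpy, scipy, OpenCV 4.12 (cv2) and the standard library are available. Lean on these libraries where they do the work, as an engineer would, in place of code of your own. Each camera call takes 0.05 s, during which the arm holds its last target. There are 200 camera calls.

### The job

The brass roll lies loose on the slanting bench board, against the two pins, and would roll away under the graver. Set the wooden wedge down in the channel of the board with its thin end towards the roll, then push it up the slope under the roll's low side until the roll has left the pins and is nipped firmly (a push of about 12 N) between the wedge and the rubber-faced stop, without squeezing it so hard that it is bruised (never more than 25 N). Let go of the wedge; the roll must stay put, and everything else on the bench stays where it is.

Things in the scene. Friction and masses are not known exactly. Their poses are not given: they have to be found in the camera images.
- bed: Top of the fixed slanting wooden bench board, 285 x 184 mm. Origin: top surface, middle of the low end, 21 mm above the bench. x runs up the slope (rises 5 degrees), y across, z square off it. A channel 40 mm wide (y -20 to 20 mm), 6 mm deep (floor z = -6 mm), runs its whole length. Two brass pins, 10 mm thick, 20 mm tall, stand at x = 120, y = +-64 mm.
- board: The same board, level frame on the bench below bed's origin. At its upper end a stop, 36 mm high, stands across it, faced with a rubber strip on bushes that gives 1 mm for every 5 N (5 mm at most). The stop is set anew for each job: its face is somewhere from 195 to 207 mm along bed x. This is not measured; find it by feel.
- roll: The round part: brass roll, 50 mm across, 150 mm long, about 0.8 kg, free to roll. It lies across the board, bridging the channel, and starts against the upper side of the pins with its axis at about x = 150 mm on bed. Origin: centre of the roll; its y axis is the roll's axis (x and z turn as it rolls).
- wedge_grip (a point): Centre of the thick end of the loose wooden wedge (95 mm long, 36 wide, 46 high, 0.1 kg; stands left or right of the board): 23 mm above the underside, 22.5 mm from the blunt end, 72.5 mm from the thin end. x points to the thin end, y across the width (grasp across it), z up. On bed it is clear of the roll below x = 48 mm, meets it at 72, and roll and stop at 92 to 104 mm.
- wedge: The same wedge; origin at the middle of its underside, 25 mm towards the thin end from the grip point. Thick end: a block 45 mm long; then the top falls at 40 degrees to the thin end, 4 mm high. In the channel it has 2 mm to spare on each side. Held and pressed down it binds there; let go and pushed on its blunt end it slides freely. Friction (about 0.6) keeps it where it was pushed.
- cork_block: Bystander: cork block 57x77x32 mm, beside the board on the other side from the wedge. Origin at the centre of its underside.
- brass_brush: Bystander: brass-bristle brush with wooden handle, 128x158x25 mm, lying at the right. Origin at the centre of its underside.
- loupe: Bystander: black eye loupe, 41 mm across, 34 mm high, behind the board. Origin at the centre of its underside.
Mind the look-alikes: they are no part of the job. What is shaped like the wedge but pink or purple is not meant.

How it is judged:
By the outcome, as a careful person would: the job done as asked, in the order asked, and still so for the second after the job is handed in, with the robot touching nothing.
It also fails if it takes over 54 s, if anything falls off the work surface, if the arm or the gripper's body presses on something with over 40 N, if the wrist force passes 120 N, or if a joint passes its speed limit or range.

## Working session

There is one attempt and no reset: what is moved stays moved. The work goes in short steps, Python scripts to look and compute and a tool call to move; the robot and the scene stay as the last step left them, time stands still between calls to the robot, and variables do not carry over. Pictures are saved under pics/ and viewed, about 8 in all and at most 12, crops included, and the job is handed in when it is done.

Besides the shell and the picture viewer there is one more tool, called as name([rows], argument=value, ...), one row to a line, values as JSON. play_rows: Moves the arm, as the interface text tells. Shifts and turns lie within -1 to 1; 1 stands for 1000 mm of shift or 2 pi rad of turn. Its arguments: {"type":"object","properties":{"motion":{"type":"array","items":{"type":"array","items":{"type":"number"}}},"squeeze":{"type":"number"}},"required":["motion"]}

```bash
mkdir -p pics; python3 - <<'E'
from workcell import *
import cv2,numpy as np
s=read_state();print(s)
for n in("scene","top"):
    im=read_camera(n);cv2.imwrite(f"pics/{n}0.png",im[:,:,::-1]);c=camera_info(n);print(n,c)
E
```

```text
{'time': 0.0, 'q': array([-1.22485866e+00,  2.64731688e-01,  1.60537788e+00,  2.34664329e-05,
        1.27368447e+00, -3.68737788e-02]), 'joint_vel': array([ 0.00068779, -0.00012035, -0.00054356,  0.00105608, -0.00124437,
       -0.00048413]), 'joint_torque': array([ 2.18339432e-03, -5.15107906e+01, -3.67311144e+01, -1.82166436e-04,
        1.30821060e-02, -1.15693695e-05]), 'tool_pos': array([ 0.25190802, -0.62544924,  0.22997438]), 'tcp_rot': array([-3.08208341e+00, -5.97228779e-01,  4.97076661e-04]), 'wrist_force': array([0.07745702, 0.7648486 , 0.27942236]), 'torque': array([ 0.04732329, -0.03147207,  0.00587867]), 'width': 0.9996427182317756}
scene {'intrinsics': array([[468.64861767,   0.        , 323.07176466],
       [  0.        , 468.64861767, 245.95589278],
       [  0.        ,   0.        ,   1.        ]]), 'dist_coeffs': array([0.01945303, 0.        , 0.        , 0.        , 0.        ]), 'pose': array([[-0.88436135, -0.34090502,  0.31888675,  0.14045895],
       [-0.4665774 ,  0.66676843, -0.58114146,  0.78417759],
       [-0.01450958, -0.6627244 , -0.74872281,  1.10189209],
       [ 0.        ,  0.        ,  0.        ,  1.        ]])}
top {'intrinsics': array([[518.41813362,   0.        , 324.47642064],
       [  0.        , 518.41813362, 241.85328481],
       [  0.        ,   0.        ,   1.        ]]), 'dist_coeffs': array([0.0471707, 0.       , 0.       , 0.       , 0.       ]), 'pose': array([[ 0.00611345, -0.99767337,  0.06790039,  0.4773578 ],
       [-0.9999758 , -0.00587389,  0.00372731, -0.02643067],
       [-0.0033198 , -0.06792154, -0.99768514,  1.60769376],
       [ 0.        ,  0.        ,  0.        ,  1.        ]])}
```

View pics/top0.png

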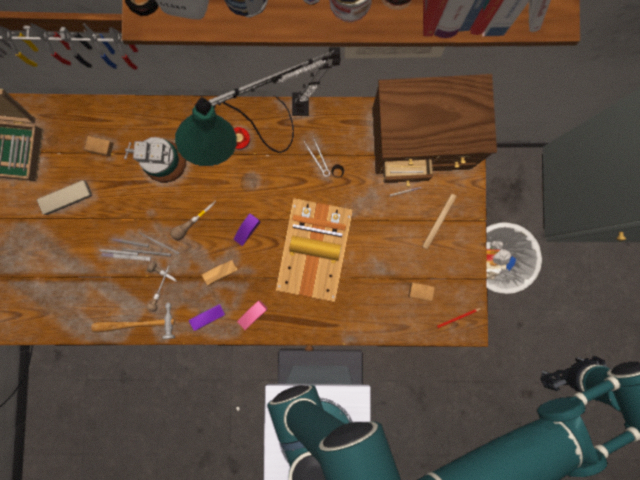

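View pics/scene0.png

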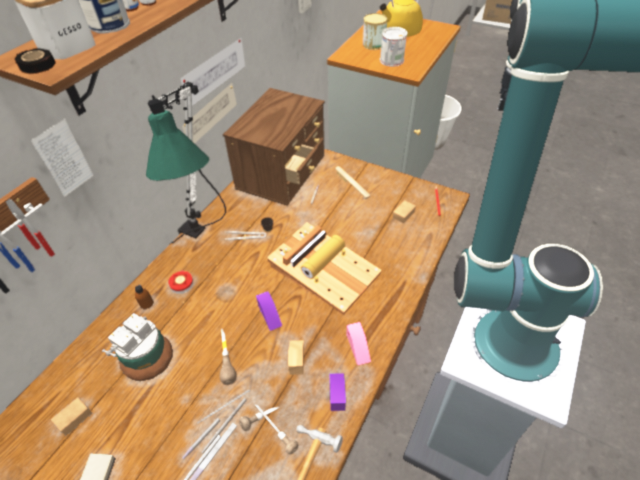

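The top view shows the board at about (315,250), low end towards the robot and the stop at the top. The wooden wedge is at (219,272) and the purple and pink pieces are decoys. The cork block is at (422,292). Next I'll zoom in.

```bash
cat > h.py <<'E'
import numpy as np,cv2
from workcell import *
def ray(name,px,info=None):
    c=info or camera_info(name)
    p=cv2.undistortPoints(np.array(px,float).reshape(-1,1,2),c["intrinsics"],c["dist_coeffs"]).reshape(-1,2)
    d=np.c_[p,np.ones(len(p))]@c["pose"][:3,:3].T
    return c["pose"][:3,3],d
def onz(name,px,z,info=None):
    o,d=ray(name,px,info); z=np.broadcast_to(z,(len(d),))
    return o+d*((z-o[2])/d[:,2])[:,None]
def proj(name,P,info=None):
    c=info or camera_info(name); T=np.linalg.inv(c["pose"])
    return cv2.projectPoints(np.array(P,float).reshape(-1,3),cv2.Rodrigues(T[:3,:3])[0],T[:3,3],c["intrinsics"],c["dist_coeffs"])[0].reshape(-1,2)
E
python3 - <<'E'
import cv2,numpy as np
a=cv2.imread("pics/top0.png")[185:315,195:365]; b=cv2.imread("pics/scene0.png")[220:380,255:395]
a=cv2.resize(a,None,fx=4,fy=4,interpolation=cv2.INTER_CUBIC)
cv2.imwrite("pics/topc.png",a)
E
```

```text
(no output)
```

View pics/topc.png

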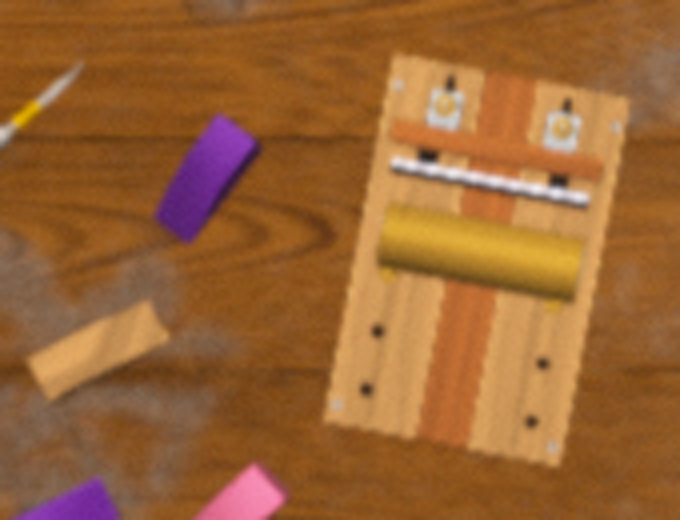

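The zoom shows the board corners at crop (393,53), (630,98), (560,466) and (325,422). The wedge's corners are about (28,360), (150,300), (168,338) and (50,400).

```bash
python3 - <<'E'
from h import *
f=lambda L:np.array(L)/4+[195-.4,185-.4]
B=f([(393,53),(630,98),(560,466),(325,422)])
P=onz("top",B,[.0458,.0458,.021,.021]);print(P.round(4))
lo=(P[2]+P[3])/2;hi=(P[0]+P[1])/2;d=hi-lo
print("bed origin",lo.round(4),"len",np.linalg.norm(d),"yaw",np.degrees(np.arctan2(d[1],d[0])),"w",np.linalg.norm(P[0]-P[1]),np.degrees(np.arctan2(*(P[0]-P[1])[:2])))
W=onz("top",f([(28,360),(150,300),(168,338),(50,400)]),.03);print(W.round(4));print(W.mean(0),np.linalg.norm(W[0]-W[1]),np.linalg.norm(W[1]-W[2]))
e=W[1]-W[0]+W[2]-W[3];print("wedge dir (right end)",np.degrees(np.arctan2(e[1],e[0])))
st=onz("top",f([(393,172),(590,203)]),.06);print(st)
a=cv2.imread("pics/scene0.png")[320:390,265:325]
s=read_state();print(cv2.Rodrigues(s['tcp_rot'])[0].round(3)); c=camera_info("wrist");print(c);
R=cv2.Rodrigues(s['tcp_rot'])[0];print("cam in tool",(R.T@(c["pose"][:3,3]-s['tool_pos'])).round(3),(R.T@c["pose"][:3,:3]).round(3))
E
```

```text
[[ 0.717   0.0763  0.0458]
 [ 0.6837 -0.1037  0.0458]
 [ 0.4049 -0.0524  0.021 ]
 [ 0.4371  0.1268  0.021 ]]
bed origin [0.421  0.0372 0.021 ] len 0.2850097827355912 yaw -10.32943560270391 w 0.18303768198721496 10.496856025668224
[[0.4831 0.3513 0.03  ]
 [0.529  0.26   0.03  ]
 [0.5002 0.2458 0.03  ]
 [0.4529 0.334  0.03  ]]
[0.49130348 0.29777783 0.03      ] 0.10222809054947608 0.03207202032319082
wedge dir (right end) -62.55223200782625
[[ 0.62496088  0.07442596  0.06      ]
 [ 0.60251933 -0.07330022  0.06      ]]
[[ 0.928  0.373 -0.001]
 [ 0.373 -0.928  0.002]
 [ 0.    -0.002 -1.   ]]
{'intrinsics': array([[362.31027369,   0.        , 318.21333704],
       [  0.        , 362.31027369, 239.5031813 ],
       [  0.        ,   0.        ,   1.        ]]), 'dist_coeffs': array([-0.04449168,  0.        ,  0.        ,  0.        ,  0.        ]), 'pose': array([[ 0.37509473, -0.87826285, -0.29657766,  0.32913971],
       [-0.92698564, -0.35580924, -0.11873247, -0.59414694],
       [-0.00124675,  0.31945916, -0.94759922,  0.37315048],
       [ 0.        ,  0.        ,  0.        ,  1.        ]])}
cam in tool [ 0.083 -0.001 -0.143] [[ 0.002 -0.948 -0.32 ]
 [ 1.     0.001  0.001]
 [-0.001 -0.32   0.948]]
```

play_rows([
  [0.043,-0.04,0,0,85],
  [0.043,-0.04,0,0,85],
  [0.043,-0.04,0,0,85],
  [0.043,-0.04,0,0,85],
  [0.043,-0.04,0,0,85],
])

```text
time: 0.72
tool_pos: [0.3771, -0.3583, 0.2309]
tcp_rot: [-3.084, -0.597, 0.0]
wrist_force: [1.1, 0.1, 0.3]
width: 0.992
```

play_rows([
  [0.043,-0.04,0,0,85],
  [0.043,-0.04,0,0,85],
  [0.043,-0.04,0,0,85],
  [0.025,-0.05,0,0,85],
  [0.025,-0.05,0,0,85],
])

```text
time: 1.35
tool_pos: [0.4605, -0.0874, 0.2309]
tcp_rot: [-3.084, -0.598, 0.001]
wrist_force: [0.8, 0.3, 0.7]
width: 0.997
```

play_rows([
  [0.025,-0.05,0,0,85],
  [0.025,-0.05,0,0,85],
  [0.025,-0.05,0,0,85],
  [0.025,-0.05,0,0,85],
  [0.025,-0.05,0,0,85],
])

```text
time: 1.98
tool_pos: [0.4829, 0.191, 0.231]
tcp_rot: [3.084, 0.598, -0.0]
wrist_force: [0.4, -0.1, 1.0]
width: 0.998
```

play_rows([
  [0.025,-0.05,0,0,85],
  [0.025,-0.05,0,0,85],
  [0,0,0,-0.029,85],
  [0,0,0,-0.029,85],
  [0,0,0,-0.029,85],
])

```text
time: 2.6
tool_pos: [0.4918, 0.3008, 0.2305]
tcp_rot: [2.804, 1.417, -0.002]
wrist_force: [0.5, -0.6, -0.3]
width: 0.995
```

play_rows([
  [0,0,0,-0.029,85],
  [0,0,0,-0.029,85],
  [0,0,0,-0.029,85],
  [0,0,0,-0.029,85],
  [0,0,0,-0.029,85],
])

```text
time: 3.22
tool_pos: [0.4919, 0.3005, 0.2307]
tcp_rot: [-1.895, -2.505, 0.002]
wrist_force: [-0.2, -0.9, -0.1]
width: 0.997
```

play_rows([
  [0,0,0.015,-0.029,85],
  [0,0,0.015,0,85],
  [0,0,0,0,85],
])

```text
time: 3.6
tool_pos: [0.4909, 0.2999, 0.1989]
tcp_rot: [-1.67, -2.658, 0.006]
wrist_force: [0.1, -0.1, -0.5]
width: 0.996
```

```bash
python3 - <<'E'
from h import *
s=read_state();c=camera_info("wrist");im=read_camera("wrist");cv2.imwrite("pics/w1.png",im[:,:,::-1])
np.save("w1.npy",c,allow_pickle=True)
R=cv2.Rodrigues(s['tcp_rot'])[0];print(s['time'],s['tool_pos'],np.degrees(np.arctan2(R[1,0],R[0,0])),R[:,2],s['q'])
E
```

```text
3.6 [0.49089648 0.29988241 0.19892869] 115.72279221412545 [-0.00383091 -0.00209577 -0.99999047] [5.05075265e-01 1.02187257e-01 1.85468638e+00 2.11070569e-05
 1.18908569e+00 5.61204345e-02]
```

View pics/w1.png

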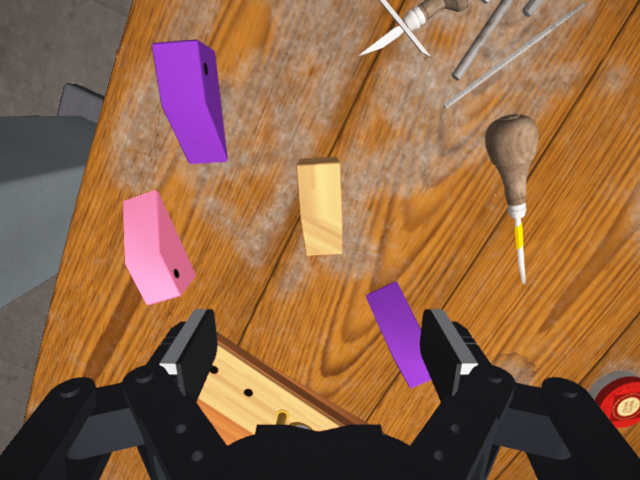

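The wedge is at about (320,207). The dark strip at its top edge is the blunt end, so the thin end should point down in the image. I'll check that with a close crop.

```bash
python3 - <<'E'
import cv2
a=cv2.imread("pics/w1.png")[145:270,280:365]
cv2.imwrite("pics/w1c.png",cv2.resize(a,None,fx=5,fy=4.6,interpolation=cv2.INTER_CUBIC) if 0 else cv2.resize(a,None,fx=4,fy=4,interpolation=cv2.INTER_CUBIC))
E
```

```text
(no output)
```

View pics/w1c.png

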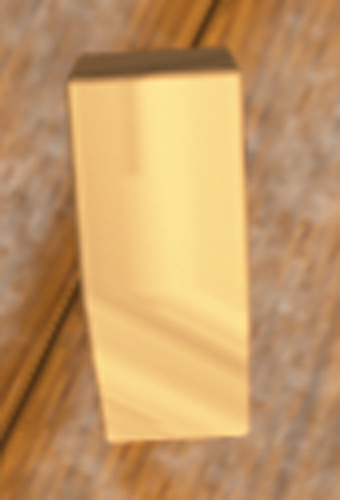

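The crop confirms it: the blunt end is at the top, the slope starts at crop row 300, and the thin end is at the bottom.

```bash
cat > loc.py <<'E'
from h import *
E
python3 - <<'E'
from h import *
info=np.load("w1.npy",allow_pickle=True).item()
f=np.array([(69,81),(239,74),(247,436),(108,440)])/4+[280-.4,145-.4]
P=onz("wrist",f,[.046,.046,.004,.004],info);print(P.round(4))
b=(P[0]+P[1])/2;t=(P[2]+P[3])/2;d=t-b;d[2]=0
L=np.linalg.norm(d);u=d/L;yaw=np.degrees(np.arctan2(u[1],u[0]))
print("widths",np.linalg.norm(P[0]-P[1]),np.linalg.norm(P[2]-P[3]),"len",L,"yaw",yaw)
m=(b+t)/2; g=m-u*25; g[2]=.023;print("grip",g)
s=read_state();R=cv2.Rodrigues(s['tcp_rot'])[0]
y0=np.degrees(np.arctan2(R[1,0],R[0,0]));print(y0, "turn units",-(yaw+180-y0)/360)
T=np.array([g[0],g[1],.004]);print("shift tool now",R.T@(T-s['tool_pos']), "world", T-s['tool_pos'])
E
```

```text
[[0.4558 0.3342 0.046 ]
 [0.486  0.3505 0.046 ]
 [0.5323 0.2683 0.004 ]
 [0.5016 0.2522 0.004 ]]
widths 0.03433395864979356 0.03470915326950589 len 0.09411755679247887 yaw -60.73208775228116
grip [-11.72842697  22.10987772   0.023     ]
115.75514856854244 turn units -0.009757676886601117
shift tool now [24.95299712 -1.5286549   0.19639779] world [-12.21996965  21.80966181  -0.19600124]
```

play_rows([
  [0.025,0.002,0,-0.0098,85],
  [0,0,0.05,0,85],
  [0,0,0.05,0,85],
  [0,0,0.05,0,85],
  [0,0,0,0,85],
], squeeze=30)

```text
time: 4.28
tool_pos: [0.4796, 0.3219, 0.0472]
tcp_rot: [-1.584, -2.708, 0.013]
wrist_force: [-0.5, -1.2, -0.1]
width: 0.997
```

play_rows([
  [0,0,0.02,0,85],
  [0,0,0.019,0,85],
  [0,0,0,0,85],
  [0,0,0,0,85],
])

```text
time: 4.78
tool_pos: [0.4837, 0.3243, 0.0129]
tcp_rot: [1.585, 2.712, 0.001]
wrist_force: [-0.4, 0.0, -0.2]
width: 0.995
```

play_rows([
  [0,0,0,0,20],
  [0,0,0,0,20],
  [0,0,0,0,20],
  [0,0,0,0,20],
  [0,0,0,0,20],
])

```text
time: 5.4
tool_pos: [0.4836, 0.3243, 0.0129]
tcp_rot: [1.584, 2.712, 0.001]
wrist_force: [-0.9, 0.3, 5.1]
width: 0.417
```

play_rows([
  [0,0,0,0,20],
  [0,0,0,0,20],
  [0,0,0,0,20],
])

```text
time: 5.78
tool_pos: [0.4836, 0.3243, 0.0129]
tcp_rot: [1.584, 2.712, 0.001]
wrist_force: [-0.8, -0.2, 4.3]
width: 0.42
```

play_rows([
  [0,0,-0.03,0,20],
  [0,0,-0.04,0,20],
  [0,0,-0.04,-0.028,20],
  [0,0,-0.04,-0.028,20],
  [0,0,0,-0.028,20],
])

```text
time: 6.4
tool_pos: [0.4856, 0.3255, 0.1663]
tcp_rot: [0.812, 3.03, 0.009]
wrist_force: [-0.2, -0.7, -1.2]
width: 0.417
```

play_rows([
  [0,0,0,-0.028,20],
  [0,0,0,-0.028,20],
  [-0.0044,-0.05,0,0,20],
  [-0.0044,-0.05,0,0,20],
  [-0.0044,-0.05,0,0,20],
])

```text
time: 7.02
tool_pos: [0.4688, 0.1726, 0.1613]
tcp_rot: [-0.277, -3.128, 0.001]
wrist_force: [0.8, 0.1, 0.1]
width: 0.417
```

play_rows([
  [-0.0044,-0.04,0,0,20],
  [0,0,0,0,20],
  [0,0,0,0,20],
])

```text
time: 7.4
tool_pos: [0.4668, 0.1341, 0.1619]
tcp_rot: [-0.28, -3.129, -0.001]
wrist_force: [-0.1, -0.1, -1.6]
width: 0.413
```

```bash
python3 - <<'E'
from h import *
s=read_state();c=camera_info("wrist");im=read_camera("wrist");cv2.imwrite("pics/w2.png",im[:,:,::-1])
np.save("w2.npy",c,allow_pickle=True)
R=cv2.Rodrigues(s['tcp_rot'])[0];print(s['time'],s['tool_pos'],np.degrees(np.arctan2(R[1,0],R[0,0])),R[:,2],s['width'],s['wrist_force'])
E
```

```text
7.4 [0.4668211  0.13410446 0.16188973] 169.7754819200738 [-4.35644441e-04  4.44783904e-04 -9.99999806e-01] 0.41277908401127933 [-0.06026813 -0.12187005 -1.58631603]
```

View pics/w2.png

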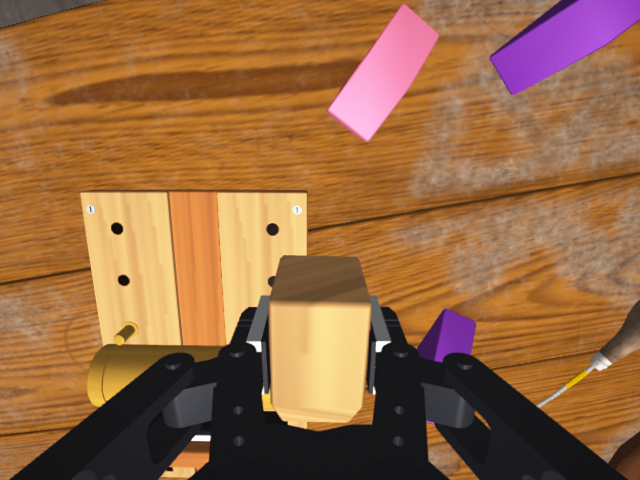

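The wedge is held with its blunt end towards the camera. The board's low end runs from (81,192) to (307,192) and the channel from x=168 to x=217.

```bash
python3 - <<'E'
from h import *
info=np.load("w2.npy",allow_pickle=True).item()
im=cv2.imread("pics/w2.png").astype(float); g=im[:,:,0] # blue: channel is redder
g=cv2.GaussianBlur(g,(3,3),0)
def edge(r,a,b):
    d=np.abs(np.diff(g[r,a:b])); k=d.argmax(); w=d[max(0,k-2):k+3]; return a+max(0,k-2)+(w*np.arange(len(w))).sum()/w.sum()+.5
rows=np.arange(205,325,10)
E=np.array([[edge(r,75,112),edge(r,155,195),edge(r,205,240),edge(r,290,325) if r<240 else np.nan] for r in rows])
o=None
yaw=np.radians(-10.3)
O=np.array([.421,.0372,.021])
n=np.array([-np.sin(np.radians(5))*np.cos(yaw),-np.sin(np.radians(5))*np.sin(yaw),np.cos(np.radians(5))])
def onbed(px,h=0):
    o,d=ray("wrist",px,info); return o+d*((((O+n*h)-o)@n)/(d@n))[:,None]
fits=[]
for j in range(4):
    m=~np.isnan(E[:,j]);P=onbed(np.c_[E[m,j],rows[m]])
    vx,vy,x0,y0=cv2.fitLine(P[:,:2].astype(np.float32),cv2.DIST_HUBER,0,.001,.001).ravel()
    if vx<0:vx,vy=-vx,-vy
    off=(P[:,:2]-O[:2])@[-np.sin(yaw),np.cos(yaw)]
    print(E[:,j].round(1),"yaw",np.degrees(np.arctan2(vy,vx)).round(2),"bed y",(off*1000).round(1))
C=onbed([(81,191.5),(306.5,191.5)]);print(C,C.mean(0),np.linalg.norm(C[0]-C[1]))
e=C[1]-C[0];print(np.degrees(np.arctan2(-e[0],e[1])))
E
```

```text
[ 81.4  82.8 110.2  85.5  87.1  88.5  90.1  91.5  93.2  94.5  96.3  97.7] yaw -10.55 bed y [-88.3 -88.4 -66.3 -88.6 -88.4 -88.6 -88.5 -88.6 -88.5 -88.8 -88.6 -88.8]
[167.4 168.4 169.3 170.3 171.2 171.8 172.7 173.6 174.5 175.4 176.4 177.5] yaw -10.78 bed y [-16.8 -16.8 -16.8 -16.8 -16.8 -17.1 -17.2 -17.2 -17.3 -17.4 -17.4 -17.4]
[217.6 217.9 218.7 219.2 219.6 220.5 220.7 221.7 222.2 222.7 223.5 223.8] yaw -10.64 bed y [23.9 23.7 23.8 23.7 23.5 23.8 23.4 23.6 23.5 23.4 23.5 23.2]
[306.3 306.3 306.4 306.4   nan   nan   nan   nan   nan   nan   nan   nan] yaw -10.27 bed y [95. 95. 95. 95.]
[[ 0.40705939 -0.04876262  0.02114474]
 [ 0.43986608  0.13057785  0.02116324]] [0.42346274 0.04090761 0.02115399] 0.18231643293038124
-10.36648076343122
```

```bash
python3 - <<'E'
from h import *
info=np.load("w2.npy",allow_pickle=True).item()
tp=np.array([0.4668211,0.13410446,0.16188973]);yaw=np.radians(169.775)
X=np.array([np.cos(yaw),np.sin(yaw),0]);Y=np.array([np.sin(yaw),-np.cos(yaw),0]);Z=np.array([0,0,-1.])
P=[tp+X*.0225+Y*y-Z*z for y in(-.018,.018) for z in(.033,-.013)]
print(proj("wrist",P,info).round(1))
im=cv2.imread("pics/w2.png");g=cv2.cvtColor(im,cv2.COLOR_BGR2GRAY).astype(int)
for r in(275,290,310,325):
    print(r,im[r,262:282:1,0].tolist(),im[r,360:380,0].tolist())
cv2.imwrite("pics/w2c.png",cv2.resize(im[245:320,255:385],None,fx=5,fy=5,interpolation=cv2.INTER_CUBIC))
E
```

```text
[[262.2 300.2]
 [276.8 252.5]
 [367.9 300.4]
 [355.  252.6]]
275 [125, 123, 120, 117, 117, 118, 116, 117, 117, 117, 119, 122, 120, 98, 53, 48, 50, 50, 49, 50] [48, 51, 50, 51, 47, 39, 37, 34, 36, 36, 42, 48, 50, 50, 48, 50, 52, 49, 45, 42]
290 [128, 125, 124, 120, 119, 116, 115, 116, 114, 89, 52, 50, 51, 52, 51, 50, 51, 50, 51, 50] [53, 56, 55, 56, 55, 55, 57, 57, 59, 60, 58, 55, 55, 54, 49, 43, 40, 42, 45, 43]
310 [101, 101, 102, 101, 102, 95, 69, 76, 97, 116, 125, 125, 122, 120, 121, 121, 120, 120, 121, 122] [138, 138, 138, 138, 138, 139, 140, 141, 137, 117, 91, 78, 90, 102, 101, 100, 103, 100, 100, 102]
325 [102, 102, 91, 39, 20, 22, 34, 67, 91, 111, 124, 125, 122, 120, 119, 118, 118, 120, 118, 118] [139, 138, 139, 139, 139, 141, 142, 134, 111, 84, 53, 31, 69, 102, 102, 100, 100, 101, 100, 101]
```

View pics/w2c.png

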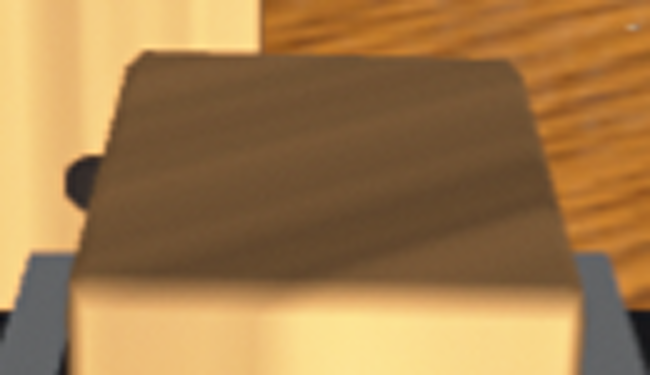

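play_rows([
  [-0.005,-0.052,0,0.0008,20],
  [-0.005,-0.051,0,0,20],
  [0,0,0.05,0,20],
  [0,0,0.04,0,20],
  [0,0,0.019,0,20],
])

```text
time: 8.07
tool_pos: [0.4566, 0.0317, 0.0507]
tcp_rot: [-0.284, -3.125, 0.0]
wrist_force: [0.1, 0.3, -0.6]
width: 0.418
```

play_rows([
  [0,0,0,0,20],
  [0,0,0,0,20],
])

```text
time: 8.32
tool_pos: [0.4594, 0.0315, 0.0541]
tcp_rot: [0.285, 3.127, 0.0]
wrist_force: [0.2, 0.1, -0.3]
width: 0.419
```

```bash
python3 - <<'E'
from h import *
s=read_state();c=camera_info("wrist");im=read_camera("wrist");cv2.imwrite("pics/w3.png",im[:,:,::-1])
np.save("w3.npy",c,allow_pickle=True);np.save("s3.npy",s,allow_pickle=True)
R=cv2.Rodrigues(s['tcp_rot'])[0];print(s['time'],s['tool_pos'],np.degrees(np.arctan2(R[1,0],R[0,0])),R[:,2],s['width'],s['wrist_force'])
E
```

```text
8.325 [0.45938247 0.03149125 0.05408338] 169.60227030665416 [ 1.30606555e-03  1.14403548e-04 -9.99999141e-01] 0.41889958858171733 [ 0.20267293  0.06182983 -0.31914857]
```

View pics/w3.png

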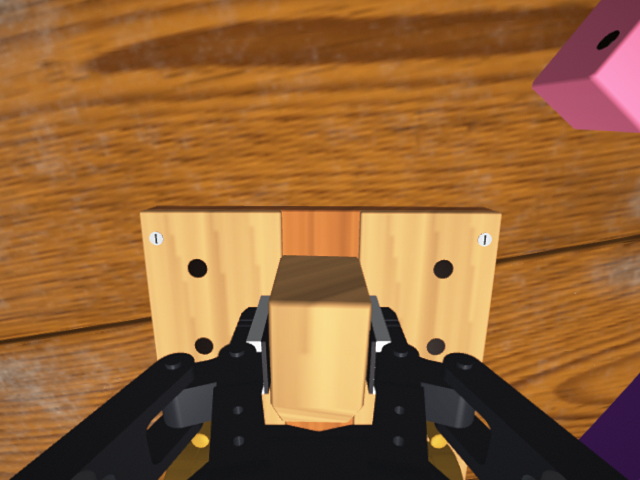

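Board centre is at about 321, channel centre 320.5 and wedge centre 320–321, so it's aligned to within about 0.5 mm. Lowering now.

play_rows([
  [0,0,0.006,0,20],
  [0,0,0.006,0,20],
  [0,0,0.003,0,20],
  [0,0,0,0,20],
], squeeze=20)

```text
time: 8.88
tool_pos: [0.4582, 0.0311, 0.038]
tcp_rot: [-0.287, -3.128, -0.001]
wrist_force: [2.3, 2.7, -2.6]
width: 0.424
```

play_rows([
  [0,0,0.002,0,20],
  [0,0,0.001,0,20],
  [0,0,0,0,20],
])

```text
time: 9.25
tool_pos: [0.4581, 0.0306, 0.0355]
tcp_rot: [-0.287, -3.128, 0.0]
wrist_force: [-2.6, 1.3, 3.9]
width: 0.418
```

play_rows([
  [0,0,0.001,0,20],
  [0,0,0.001,0,20],
  [0,0,0.001,0,20],
  [0,0,0,0,20],
])

```text
time: 9.75
tool_pos: [0.458, 0.0307, 0.0321]
tcp_rot: [-0.287, -3.128, 0.0]
wrist_force: [-4.1, 0.6, 4.3]
width: 0.421
```

```bash
python3 - <<'E'
from h import *
s=read_state();print(s['tool_pos'],s['wrist_force'],s['torque'])
E
```

```text
[0.45800035 0.03067607 0.03209567] [-4.09621909  0.6363196   4.26591081] [ 0.09684009  0.37868063 -0.04583692]
```

play_rows([
  [0,0,0,0,45],
  [0,0,0,0,60],
  [0,0,0,0,70],
  [0,0,0,0,70],
])

```text
time: 10.25
tool_pos: [0.4585, 0.0307, 0.0323]
tcp_rot: [0.287, 3.128, -0.0]
wrist_force: [0.4, -0.1, 1.0]
width: 0.825
```

play_rows([
  [0,0,-0.03,0,70],
  [0,0,-0.05,0,70],
  [0.03,0,-0.02,0,70],
  [0.045,0,0,0,20],
  [0,0,0,0,0],
])

```text
time: 10.88
tool_pos: [0.3817, 0.0447, 0.1317]
tcp_rot: [-0.285, -3.127, 0.0]
wrist_force: [0.7, -0.3, -0.0]
width: 0.401
```

```bash
python3 - <<'E'
from h import *
s=read_state();c=camera_info("wrist");im=read_camera("wrist");cv2.imwrite("pics/w4.png",im[:,:,::-1])
np.save("w4.npy",c,allow_pickle=True);print(s['time'],s['tool_pos'],s['wrist_force'],s['width'],s['tcp_rot'])
E
```

```text
10.875 [0.38170919 0.04466416 0.13167836] [ 0.66602307 -0.2661492  -0.02721804] 0.40095985261627576 [-2.85203524e-01 -3.12722739e+00  1.16166162e-04]
```

View pics/w4.png

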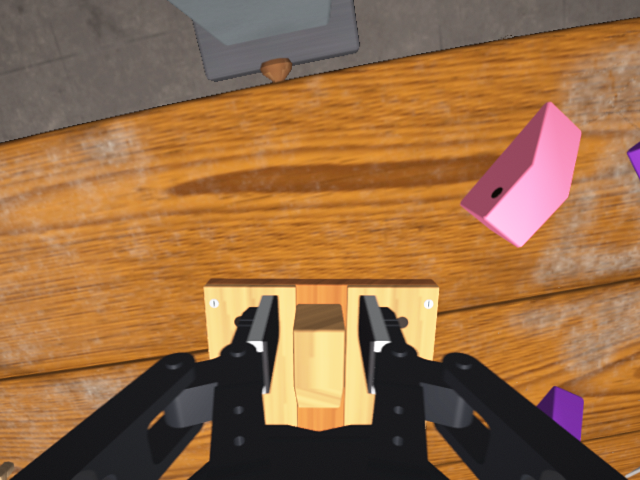

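The wedge sits square in the channel with its blunt end at row 325, clear of the roll. Next I'll shut the fingers and go behind it.

play_rows([
  [-0.015,0,0.02,0,0],
  [-0.015,0,0.04,0,0],
  [0,0,0.03,0,0],
  [0,0,0.013,0,0],
  [0,0,0,0,0],
])

```text
time: 11.55
tool_pos: [0.4137, 0.0388, 0.0285]
tcp_rot: [-0.287, -3.126, 0.0]
wrist_force: [-0.9, -0.1, 0.7]
width: -0.001
```

play_rows([
  [0,0,0,0,0],
  [0,0,0,0,0],
])

```text
time: 11.8
tool_pos: [0.4154, 0.039, 0.0305]
tcp_rot: [0.286, 3.126, 0.001]
wrist_force: [0.4, -0.0, -1.0]
width: 0.003
```

play_rows([
  [-0.004,0,-0.0004,0,0],
  [-0.004,0,-0.0004,0,0],
  [-0.004,0,-0.0003,0,0],
  [-0.004,0,-0.0004,0,0],
  [-0.004,0,-0.0003,0,0],
])

```text
time: 12.42
tool_pos: [0.4337, 0.0353, 0.031]
tcp_rot: [-0.287, -3.128, 0.0]
wrist_force: [-2.7, 0.8, 1.0]
width: -0.001
```

play_rows([
  [-0.004,0,-0.0004,0,0],
  [-0.004,0,-0.0004,0,0],
  [-0.003,0,-0.0003,0,0],
  [0,0,0,0,0],
])

```text
time: 12.92
tool_pos: [0.4452, 0.0333, 0.0323]
tcp_rot: [0.287, 3.128, 0.0]
wrist_force: [0.8, 0.5, -0.1]
width: -0.003
```

play_rows([
  [-0.002,0,-0.0002,0,0],
  [-0.002,0,-0.0002,0,0],
  [-0.002,0,-0.0001,0,0],
  [-0.002,0,-0.0002,0,0],
  [-0.002,0,-0.0002,0,0],
])

```text
time: 13.55
tool_pos: [0.4546, 0.0315, 0.0331]
tcp_rot: [0.286, 3.128, 0.0]
wrist_force: [-0.8, 0.3, -0.3]
width: -0.001
```

play_rows([
  [-0.002,0,-0.0002,0,0],
  [-0.002,0,-0.0002,0,0],
  [-0.002,0,-0.0001,0,0],
  [-0.002,0,-0.0002,0,0],
  [-0.002,0,-0.0002,0,0],
])

```text
time: 14.18
tool_pos: [0.4625, 0.0299, 0.0336]
tcp_rot: [-0.286, -3.125, 0.0]
wrist_force: [-5.8, 0.8, 4.4]
width: 0.002
```

play_rows([
  [-0.002,0,-0.0002,0,0],
  [-0.002,0,-0.0002,0,0],
  [-0.002,0,-0.0001,0,0],
  [-0.002,0,-0.0002,0,0],
  [0,0,0,0,0],
])

```text
time: 14.8
tool_pos: [0.4711, 0.0283, 0.0344]
tcp_rot: [-0.286, -3.126, 0.0]
wrist_force: [-4.3, 1.3, 1.5]
width: -0.002
```

play_rows([
  [-0.001,0,-0.0001,0,0],
  [-0.001,0,-0.0001,0,0],
  [-0.001,0,-0.0001,0,0],
  [-0.001,0,-0.0001,0,0],
  [-0.001,0,-0.0001,0,0],
])

```text
time: 15.42
tool_pos: [0.4762, 0.0274, 0.0349]
tcp_rot: [-0.286, -3.127, -0.0]
wrist_force: [-5.8, 1.0, 3.7]
width: -0.001
```

play_rows([
  [-0.001,0,-0.0001,0,0],
  [-0.001,0,-0.0001,0,0],
  [0,0,0,0,0],
])

```text
time: 15.8
tool_pos: [0.4762, 0.0274, 0.0349]
tcp_rot: [-0.286, -3.122, -0.0]
wrist_force: [-12.4, 2.1, 7.9]
width: -0.001
```

play_rows([
  [0,0,-0.001,0,0],
  [0,0,-0.001,0,0],
  [0,0,0,0,0],
])

```text
time: 16.18
tool_pos: [0.4768, 0.0271, 0.0365]
tcp_rot: [-0.286, -3.124, 0.0]
wrist_force: [-6.9, 1.7, 1.5]
width: -0.007
```

```bash
python3 - <<'E'
from h import *
s=read_state();im=read_camera("wrist")
print(s['tool_pos'],s['wrist_force'],s['torque'],cv2.Rodrigues(s['tcp_rot'])[0][:,2])
a=read_camera("scene");b=cv2.resize(a[215:315,260:390],(640,492),interpolation=cv2.INTER_CUBIC)
cv2.imwrite("pics/m5.png",b[:,:,::-1]);cv2.imwrite("pics/w5.png",im[:,:,::-1])
E
```

```text
[0.47682809 0.02714998 0.03648182] [-6.94865515  1.66481942  1.52148655] [0.22170284 1.04357109 0.02988646] [-4.34855456e-03  3.01859494e-04 -9.99990499e-01]
```

View pics/m5.png

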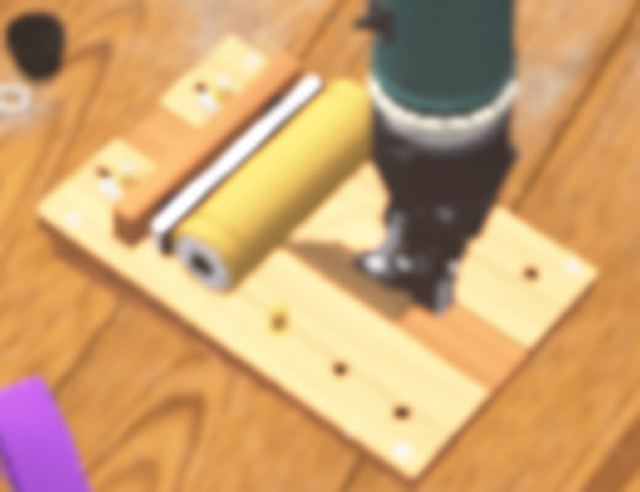

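The roll has left the pins and is just short of the stop, or only just at it.

play_rows([
  [-0.0005,0,-0.0001,0,0],
  [-0.0005,0,-0.0001,0,0],
  [0,0,0,0,0],
])

```text
time: 16.65
tool_pos: [0.4768, 0.0271, 0.0363]
tcp_rot: [-0.286, -3.122, 0.0]
wrist_force: [-9.1, 1.5, 2.8]
width: 0.002
```

play_rows([
  [-0.0005,0,-0.0001,0,0],
  [-0.0005,0,-0.0001,0,0],
  [0,0,0,0,0],
])

```text
time: 17.02
tool_pos: [0.4769, 0.0271, 0.0362]
tcp_rot: [-0.286, -3.12, 0.0]
wrist_force: [-11.0, 2.9, 3.8]
width: -0.003
```

play_rows([
  [-0.0005,0,-0.0003,0,0],
  [-0.0005,0,-0.0003,0,0],
  [0,0,0,0,0],
])

```text
time: 17.4
tool_pos: [0.4771, 0.027, 0.0365]
tcp_rot: [-0.286, -3.119, -0.0]
wrist_force: [-12.0, 2.5, 3.5]
width: -0.004
```

play_rows([
  [-0.0005,0,-0.0003,0,0],
  [-0.0005,0,-0.0003,0,0],
  [0,0,0,0,0],
])

```text
time: 17.77
tool_pos: [0.4772, 0.027, 0.0368]
tcp_rot: [-0.286, -3.117, -0.0]
wrist_force: [-13.3, 3.3, 3.7]
width: 0.0
```

play_rows([
  [-0.001,0,-0.0004,0,0],
  [-0.001,0,-0.0003,0,0],
  [0,0,0,0,0],
])

```text
time: 18.15
tool_pos: [0.4776, 0.0268, 0.0369]
tcp_rot: [-0.286, -3.114, -0.0]
wrist_force: [-15.9, 4.7, 5.5]
width: 0.0
```

```bash
python3 - <<'E'
from h import *
s=read_state();R=cv2.Rodrigues(s['tcp_rot'])[0]
print(s['time'],s['tool_pos'],s['wrist_force'],s['torque'],R[:,2]); read_camera("wrist")
s=read_state();print(s['tool_pos'],s['wrist_force'])
E
```

```text
18.15 [0.47759319 0.02682188 0.03694256] [-15.91948011   4.71086569   5.50246101] [0.65687135 2.39574109 0.02359162] [-0.01481218  0.0015745  -0.99988905]
[0.47758874 0.02686271 0.03695487] [-16.47101412   3.46913205   5.05946379]
```

play_rows([
  [-0.001,0,-0.0004,0,0],
  [-0.001,0,-0.0004,0,0],
  [0,0,0,0,0],
])

```text
time: 18.58
tool_pos: [0.4779, 0.0267, 0.0372]
tcp_rot: [-0.286, -3.11, -0.0]
wrist_force: [-19.0, 6.0, 4.9]
width: -0.003
```

play_rows([
  [-0.001,0,-0.0004,0,0],
  [-0.0005,0,-0.0002,0,0],
  [0,0,0,0,0],
  [0,0,0,0,0],
])

```text
time: 19.08
tool_pos: [0.4781, 0.0267, 0.0373]
tcp_rot: [-0.286, -3.108, -0.001]
wrist_force: [-22.4, 7.0, 6.1]
width: -0.002
```

play_rows([
  [0.003,0,0,0,0],
  [0.004,0,0,0,0],
  [0.006,0,0,0,0],
  [0.01,0,0,0,0],
  [0.02,0,0,0,0],
])

```text
time: 19.7
tool_pos: [0.4478, 0.033, 0.0421]
tcp_rot: [0.287, 3.124, 0.0]
wrist_force: [-0.3, -0.8, -0.4]
width: 0.0
```

play_rows([
  [0.02,0,0,0,0],
  [0,0,-0.05,0,0],
  [0,0,-0.05,0,0],
  [0,0,-0.03,0,0],
  [0,0,0,0,0],
])

```text
time: 20.32
tool_pos: [0.4297, 0.0367, 0.1752]
tcp_rot: [0.286, 3.119, 0.002]
wrist_force: [0.7, -0.4, 0.5]
width: 0.002
```

```bash
python3 - <<'E'
from h import *
s=read_state();im=read_camera("wrist");print(s['time'],s['tool_pos'],s['wrist_force'])
t=read_camera("top");cv2.imwrite("pics/t6.png",t[:,:,::-1])
a=cv2.resize(im[:,:,::-1],(800,600))[150:600,150:650];b=cv2.resize(t[190:310,270:360,::-1],(300,400),interpolation=cv2.INTER_CUBIC)
c=np.zeros((450,800,3),np.uint8);c[:450,:500]=a;c[:400,500:]=b;cv2.imwrite("pics/f6.png",c)
E
```

```text
20.325 [0.42973991 0.03670672 0.17517163] [ 0.66510632 -0.43959928  0.53246482]
```

View pics/f6.png

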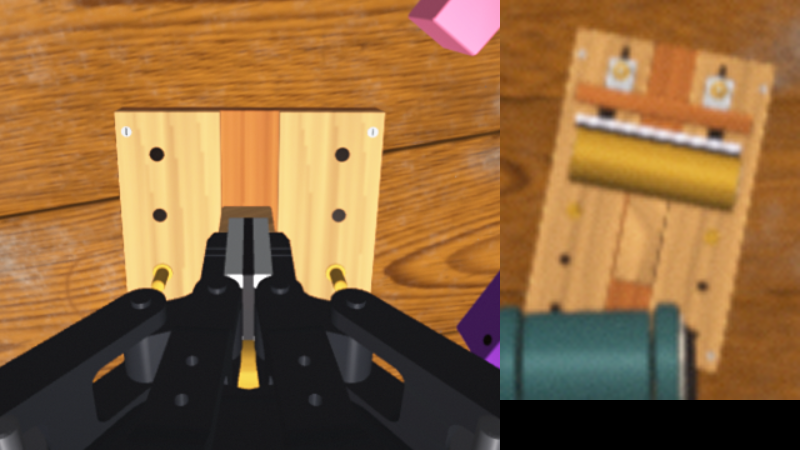

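The roll is off the pins and against the stop, and the wedge is square in the channel. To check the nip, I'll measure how far the rubber strip has moved between the first and last top images.

```bash
python3 - <<'E'
from h import *
A=cv2.imread("pics/top0.png");B=cv2.imread("pics/t6.png")
yaw=np.radians(-10.45);p=np.radians(5)
X=np.array([np.cos(yaw)*np.cos(p),np.sin(yaw)*np.cos(p),np.sin(p)]);Y=np.array([-np.sin(yaw),np.cos(yaw),0]);Z=np.cross(X,Y)
O=np.array([.421,.0372,.021])
# rectified bed strip at height 36mm
xs=np.arange(.150,.285,.00025);ys=np.arange(-.06,.06,.001)
G=O+xs[:,None,None]*X+ys[None,:,None]*Y+.036*Z
q=proj("top",G).reshape(len(xs),len(ys),2).astype(np.float32)
pr=[cv2.remap(cv2.cvtColor(I,cv2.COLOR_BGR2GRAY),q[...,0],q[...,1],cv2.INTER_CUBIC).astype(float).mean(1) for I in(A,B)]
for n,a in zip("AB",pr): print(n,[(int(round(x*1000)),int(v)) for x,v in zip(xs[::12],a[::12])])
def shift(lo,hi):
    m=(xs>lo)&(xs<hi);best=min(np.arange(-.006,.0061,.00025),key=lambda s:((np.interp(xs[m],xs,pr[0])-np.interp(xs[m]+s,xs,pr[1]))**2).sum());return best*1000
print("strip",shift(.198,.207),"stop",shift(.225,.245),"board top",shift(.255,.28))
# bystanders: change elsewhere
d=cv2.absdiff(A,B).max(2)>40
n,l,st,_=cv2.connectedComponentsWithStats(d.astype(np.uint8));print([s.tolist() for s in st[1:] if s[4]>25])
E
```

```text
A [(150, 163), (153, 171), (156, 174), (159, 172), (162, 165), (165, 157), (168, 150), (171, 144), (174, 141), (177, 147), (180, 151), (183, 152), (186, 152), (189, 152), (192, 145), (195, 119), (198, 104), (201, 167), (204, 217), (207, 198), (210, 145), (213, 120), (216, 114), (219, 112), (222, 120), (225, 127), (228, 131), (231, 135), (234, 143), (237, 155), (240, 165), (243, 165), (246, 159), (249, 155), (252, 155), (255, 160), (258, 164), (261, 161), (264, 148), (267, 140), (270, 140), (273, 144), (276, 149), (279, 148), (282, 134)]
B [(150, 84), (153, 86), (156, 102), (159, 116), (162, 126), (165, 137), (168, 150), (171, 163), (174, 171), (177, 175), (180, 174), (183, 168), (186, 160), (189, 154), (192, 141), (195, 111), (198, 98), (201, 161), (204, 216), (207, 201), (210, 148), (213, 122), (216, 114), (219, 112), (222, 121), (225, 127), (228, 131), (231, 135), (234, 144), (237, 156), (240, 166), (243, 167), (246, 161), (249, 156), (252, 156), (255, 160), (258, 165), (261, 161), (264, 149), (267, 140), (270, 141), (273, 145), (276, 149), (279, 148), (282, 135)]
strip 0.25000000000000544 stop -0.249999999999995 board top 5.204170427930421e-15
[[294, 229, 11, 5, 27], [310, 234, 13, 7, 61], [289, 239, 51, 35, 732], [202, 260, 35, 24, 384], [264, 280, 65, 87, 3071], [315, 357, 13, 9, 85], [541, 357, 63, 34, 580], [612, 362, 28, 11, 137], [580, 365, 19, 26, 76], [272, 368, 4, 12, 33], [583, 368, 25, 24, 300], [608, 371, 32, 19, 172], [613, 379, 27, 51, 602], [237, 382, 90, 98, 3561], [594, 390, 18, 15, 113], [575, 393, 13, 12, 83], [530, 397, 50, 33, 464], [575, 417, 6, 12, 48], [319, 421, 58, 59, 1622], [555, 422, 28, 41, 218], [502, 425, 27, 16, 67], [628, 427, 12, 14, 92], [322, 431, 15, 12, 61], [596, 445, 13, 13, 92], [450, 446, 34, 19, 101], [323, 452, 19, 28, 156], [387, 461, 13, 19, 113], [581, 460, 9, 8, 26], [436, 466, 13, 8, 28], [563, 470, 9, 6, 28], [429, 473, 13, 7, 46], [419, 476, 12, 4, 27]]
```

The strip has moved only about 0.25 mm in the picture, which disagrees with the push curve. I'll settle it by feel: touch the wedge again and see where it sits.

play_rows([
  [0,0,0.05,0,0],
  [0,0,0.05,0,0],
  [0,0,0.035,0,0],
  [-0.02,0,0,0,0],
  [-0.01,0,0,0,0],
])

```text
time: 21.05
tool_pos: [0.455, 0.0311, 0.0342]
tcp_rot: [-0.287, -3.125, 0.001]
wrist_force: [-0.7, 0.1, 0.1]
width: 0.003
```

play_rows([
  [-0.008,0,0,0,0],
  [-0.002,0,0,0,0],
  [0,0,0,0,0],
])

```text
time: 21.42
tool_pos: [0.4658, 0.0294, 0.0364]
tcp_rot: [0.287, 3.128, 0.0]
wrist_force: [-0.6, -0.7, -0.2]
width: -0.001
```

```bash
python3 - <<'E'
from h import *
s=read_state();print(s['time'],s['tool_pos'],s['wrist_force'],cv2.Rodrigues(s['tcp_rot'])[0][:,2])
E
```

```text
21.425 [0.4657965  0.02942971 0.03638219] [-0.64054008 -0.67827876 -0.23130061] [ 4.03974952e-04  3.22106937e-05 -9.99999918e-01]
```

play_rows([
  [-0.004,0,-0.0005,0,0],
  [-0.004,0,-0.0005,0,0],
  [0,0,0,0,0],
  [0,0,0,0,0],
])

```text
time: 21.92
tool_pos: [0.4735, 0.028, 0.0371]
tcp_rot: [-0.287, -3.128, -0.0]
wrist_force: [-0.5, -0.2, 0.2]
width: 0.001
```

play_rows([
  [-0.001,0,0,0,0],
  [-0.001,0,0,0,0],
  [0,0,0,0,0],
])

```text
time: 22.3
tool_pos: [0.4756, 0.0276, 0.0371]
tcp_rot: [-0.287, -3.128, 0.0]
wrist_force: [0.0, 0.0, 0.2]
width: 0.004
```

play_rows([
  [-0.001,0,0,0,0],
  [0,0,0,0,0],
])

```text
time: 22.55
tool_pos: [0.4761, 0.0275, 0.037]
tcp_rot: [-0.287, -3.128, -0.0]
wrist_force: [-1.8, 0.2, 1.3]
width: -0.001
```

play_rows([
  [-0.001,0,0,0,0],
  [0,0,0,0,0],
])

```text
time: 22.8
tool_pos: [0.4762, 0.0274, 0.0368]
tcp_rot: [-0.286, -3.126, -0.0]
wrist_force: [-4.2, 1.4, 3.4]
width: 0.002
```

play_rows([
  [-0.001,0,0,0,0],
  [0,0,0,0,0],
])

```text
time: 23.05
tool_pos: [0.4761, 0.0274, 0.0366]
tcp_rot: [-0.286, -3.124, -0.0]
wrist_force: [-7.3, 2.1, 5.7]
width: -0.002
```

```bash
cat > m.py <<'E'
from h import *
yaw=np.radians(-10.45);p=np.radians(5)
X=np.array([np.cos(yaw)*np.cos(p),np.sin(yaw)*np.cos(p),np.sin(p)]);Y=np.array([-np.sin(yaw),np.cos(yaw),0]);Z=np.cross(X,Y)
O=np.array([.421,.0372,.021])
xs=np.arange(.09,.285,.00025);ys=np.r_[np.arange(.03,.056,.001),np.arange(-.055,-.03,.001)]
def prof(I,h,ch):
    q=proj("top",O+xs[:,None,None]*X+ys[None,:,None]*Y+h*Z).reshape(len(xs),len(ys),2).astype(np.float32)
    return cv2.remap(I,q[...,0],q[...,1],cv2.INTER_CUBIC).astype(float).mean(1)[:,ch]
def cross(v,lo,hi,lev,up):
    m=np.where((xs>lo)&(xs<hi))[0]
    for i in m:
        if (v[i]<lev<=v[i+1] if up else v[i]>lev>=v[i+1]): return round(1000*(xs[i]+(lev-v[i])/(v[i+1]-v[i])*.00025),2)
def meas(I): # BGR
    r=prof(I,.025,0);s=prof(I,.036,0)
    return dict(roll_lo=cross(r,.11,.165,90,False),strip_lo=cross(s,.19,.215,150,True),strip_hi=cross(s,.203,.22,130,False),roll_hi=cross(r,.165,.2,90,True))
if __name__=="__main__":
    for f in("top0","t6"): print(f,meas(cv2.imread(f"pics/{f}.png")))
    s=read_state();I=read_camera("top")[:,:,::-1].copy();print("now",s['wrist_force'].round(1),s['tool_pos'].round(4),meas(I))
    np.save("now.npy",I)
    for I in(cv2.imread("pics/top0.png"),cv2.imread("pics/t6.png"),I): print(prof(I,.025,0)[80::16].astype(int).tolist())
E
python3 m.py
```

```text
top0 {'roll_lo': None, 'strip_lo': np.float64(200.3), 'strip_hi': np.float64(208.96), 'roll_hi': np.float64(182.23)}
t6 {'roll_lo': np.float64(127.75), 'strip_lo': np.float64(200.6), 'strip_hi': np.float64(209.07), 'roll_hi': np.float64(198.51)}
now [-7.3  2.1  5.7] [0.4761 0.0274 0.0366] {'roll_lo': np.float64(114.16), 'strip_lo': np.float64(200.58), 'strip_hi': np.float64(209.1), 'roll_hi': np.float64(198.49)}
[88, 89, 88, 78, 46, 27, 33, 37, 41, 45, 52, 56, 56, 52, 47, 47, 64, 84, 89, 91, 90, 76, 89, 194, 207, 101, 55, 50, 49, 51, 56, 96, 166, 184, 151, 121, 127, 149, 152, 95, 74, 81, 88, 77]
[89, 89, 88, 89, 89, 89, 90, 89, 86, 63, 31, 31, 36, 41, 44, 50, 56, 59, 55, 50, 46, 39, 76, 188, 208, 105, 56, 50, 49, 51, 56, 96, 168, 185, 152, 122, 128, 150, 152, 95, 76, 82, 87, 78]
[91, 90, 86, 85, 88, 90, 90, 91, 88, 62, 33, 32, 37, 41, 45, 50, 56, 59, 56, 49, 47, 40, 77, 188, 209, 105, 54, 51, 49, 52, 56, 98, 168, 186, 153, 123, 129, 151, 154, 97, 76, 82, 88, 76]
```

play_rows([
  [-0.001,0,-0.001,0,0],
  [-0.001,0,-0.001,0,0],
  [-0.001,0,-0.001,0,0],
  [0,0,0,0,0],
])

```text
time: 23.6
tool_pos: [0.4768, 0.0271, 0.0383]
tcp_rot: [-0.286, -3.119, -0.0]
wrist_force: [-8.7, 2.5, 2.4]
width: 0.001
```

play_rows([
  [-0.001,0,-0.0008,0,0],
  [-0.001,0,-0.0008,0,0],
  [-0.001,0,-0.0008,0,0],
  [0,0,0,0,0],
])

```text
time: 24.1
tool_pos: [0.4776, 0.0269, 0.04]
tcp_rot: [-0.286, -3.115, -0.0]
wrist_force: [-12.6, 4.4, 3.9]
width: 0.001
```

```bash
python3 m.py | grep now
```

```text
now [-12.6   4.4   3.9] [0.4776 0.0269 0.04  ] {'roll_lo': np.float64(119.38), 'strip_lo': np.float64(201.36), 'strip_hi': np.float64(209.94), 'roll_hi': np.float64(199.32)}
```

The wedge pitches nose-down because the fingers bear on its top edge and I was raising them, so it sprang back when released. I'll back off and push again along the true slope without lifting, using the strip shift in the top camera (5 N/mm) as the nip gauge.

play_rows([
  [0.004,0,0,0,0],
  [0.005,0,0,0,0],
  [0.006,0,0.004,0,0],
  [0,0,0.004,0,0],
  [0,0,0,0,0],
])

```text
time: 24.78
tool_pos: [0.4698, 0.0286, 0.0343]
tcp_rot: [0.287, 3.128, -0.0]
wrist_force: [-1.0, 0.4, 0.7]
width: -0.002
```

```bash
python3 m.py | grep now
```

```text
now [-1.   0.4  0.7] [0.4698 0.0286 0.0343] {'roll_lo': np.float64(134.72), 'strip_lo': np.float64(200.84), 'strip_hi': np.float64(209.47), 'roll_hi': np.float64(198.83)}
```

play_rows([
  [-0.004,0,-0.0003,0,0],
  [-0.003,0,-0.0003,0,0],
  [-0.002,0,-0.0002,0,0],
  [-0.002,0,-0.0002,0,0],
  [0,0,0,0,0],
])

```text
time: 25.45
tool_pos: [0.4765, 0.0273, 0.0347]
tcp_rot: [-0.286, -3.12, -0.0]
wrist_force: [-10.6, 3.4, 9.2]
width: -0.004
```

play_rows([
  [-0.002,0,-0.0002,0,0],
  [-0.002,0,-0.0002,0,0],
  [0,0,0,0,0],
])

```text
time: 25.82
tool_pos: [0.4766, 0.0272, 0.0344]
tcp_rot: [-0.286, -3.112, -0.001]
wrist_force: [-20.8, 5.1, 15.9]
width: 0.001
```

```bash
python3 m.py | grep now
```

```text
now [-20.8   5.1  15.9] [0.4766 0.0272 0.0344] {'roll_lo': np.float64(118.06), 'strip_lo': np.float64(200.99), 'strip_hi': np.float64(209.61), 'roll_hi': np.float64(198.96)}
```

play_rows([
  [0,0,-0.0005,0,0],
  [0,0,-0.0005,0,0],
  [0,0,-0.0005,0,0],
  [0,0,0,0,0],
])

```text
time: 26.38
tool_pos: [0.4768, 0.0271, 0.0347]
tcp_rot: [-0.286, -3.113, -0.001]
wrist_force: [-14.3, 5.6, 4.4]
width: 0.0
```

```bash
python3 m.py | grep now
```

```text
now [-14.3   5.6   4.4] [0.4768 0.0271 0.0347] {'roll_lo': np.float64(118.56), 'strip_lo': np.float64(201.31), 'strip_hi': np.float64(209.89), 'roll_hi': np.float64(199.25)}
```

play_rows([
  [-0.001,0,-0.0002,0,0],
  [-0.001,0,-0.0002,0,0],
  [-0.001,0,-0.0003,0,0],
  [-0.001,0,-0.0003,0,0],
  [0,0,0,0,0],
])

```text
time: 27.05
tool_pos: [0.4773, 0.027, 0.0347]
tcp_rot: [-0.286, -3.106, -0.001]
wrist_force: [-21.5, 7.2, 9.0]
width: 0.001
```

```bash
python3 m.py | grep now
```

```text
now [-21.5   7.2   9. ] [0.4773 0.027  0.0347] {'roll_lo': np.float64(118.42), 'strip_lo': np.float64(201.94), 'strip_hi': np.float64(210.47), 'roll_hi': np.float64(199.92)}
```

play_rows([
  [-0.001,0,-0.0003,0,0],
  [-0.001,0,-0.0003,0,0],
  [-0.001,0,-0.0004,0,0],
  [-0.001,0,-0.0004,0,0],
  [0,0,0,0,0],
])

```text
time: 27.72
tool_pos: [0.478, 0.0268, 0.0349]
tcp_rot: [-0.285, -3.099, -0.001]
wrist_force: [-27.1, 10.3, 9.1]
width: -0.002
```

```bash
python3 m.py | grep now
```

```text
now [-27.1  10.3   9.1] [0.478  0.0268 0.0349] {'roll_lo': np.float64(110.02), 'strip_lo': np.float64(202.55), 'strip_hi': np.float64(211.21), 'roll_hi': None}
```

play_rows([
  [-0.0005,0.001,-0.0002,0,0],
  [-0.001,0,-0.0003,0,0],
  [0,0,0,0,0],
])

```text
time: 28.15
tool_pos: [0.4783, 0.0268, 0.0349]
tcp_rot: [-0.285, -3.097, 0.001]
wrist_force: [-28.6, 6.5, 9.3]
width: -0.003
```

```bash
python3 m.py | grep now
```

```text
now [-28.6   6.5   9.3] [0.4783 0.0268 0.0349] {'roll_lo': np.float64(112.6), 'strip_lo': np.float64(202.98), 'strip_hi': np.float64(211.59), 'roll_hi': None}
```

Strip shift is 2.65 mm, about 13 N. Releasing gently.

play_rows([
  [0.001,0,0,0,0],
  [0.001,0,0,0,0],
  [0.001,0,0,0,0],
  [0.002,0,0,0,0],
  [0.002,0,0,0,0],
])

```text
time: 28.82
tool_pos: [0.4794, 0.0269, 0.0371]
tcp_rot: [-0.285, -3.113, 0.001]
wrist_force: [-10.0, 1.6, 0.4]
width: -0.001
```

play_rows([
  [0.002,0,0,0,0],
  [0.002,0,0,0,0],
  [0.003,0,0,0,0],
  [0.005,0,0,0,0],
  [0,0,0,0,0],
])

```text
time: 29.45
tool_pos: [0.4763, 0.0287, 0.0409]
tcp_rot: [0.286, 3.126, 0.0]
wrist_force: [-0.4, 0.0, 0.0]
width: -0.001
```

```bash
python3 m.py | grep now
```

```text
now [-0.4  0.   0. ] [0.4763 0.0287 0.0409] {'roll_lo': np.float64(112.46), 'strip_lo': np.float64(200.72), 'strip_hi': np.float64(209.29), 'roll_hi': np.float64(198.69)}
```

It sprang back again. As the load came off, the fingers rose to their higher commanded z and lifted the blunt end. I'll repeat the push, and this time press down first (which binds the wedge) before drawing back.

play_rows([
  [0.003,-0.0005,0,0,0],
  [0,0,0.006,0,0],
  [-0.002,0,-0.0002,0,0],
  [-0.002,0,-0.0002,0,0],
  [0,0,0,0,0],
])

```text
time: 30.12
tool_pos: [0.4763, 0.028, 0.0347]
tcp_rot: [-0.287, -3.128, 0.0]
wrist_force: [0.0, -0.1, 0.2]
width: 0.005
```

play_rows([
  [-0.001,0,-0.0003,0,0],
  [-0.001,0,-0.0003,0,0],
  [-0.001,0,-0.0003,0,0],
  [-0.001,0,-0.0003,0,0],
  [0,0,0,0,0],
])

```text
time: 30.75
tool_pos: [0.4764, 0.0276, 0.0347]
tcp_rot: [-0.286, -3.121, 0.0]
wrist_force: [-9.2, 2.1, 3.7]
width: -0.002
```

play_rows([
  [-0.001,0,-0.0003,0,0],
  [-0.001,0,-0.0003,0,0],
  [-0.001,0,-0.0003,0,0],
  [-0.001,0,-0.0003,0,0],
  [0,0,0,0,0],
])

```text
time: 31.38
tool_pos: [0.4769, 0.0273, 0.0348]
tcp_rot: [-0.286, -3.114, 0.0]
wrist_force: [-15.4, 3.3, 5.2]
width: -0.002
```

```bash
python3 m.py | grep now
```

```text
now [-15.4   3.3   5.2] [0.4769 0.0273 0.0348] {'roll_lo': np.float64(119.28), 'strip_lo': np.float64(201.36), 'strip_hi': np.float64(209.85), 'roll_hi': np.float64(199.31)}
```

play_rows([
  [-0.001,0,-0.0003,0,0],
  [-0.001,0,-0.0003,0,0],
  [-0.001,0,-0.0003,0,0],
  [-0.001,0,-0.0003,0,0],
  [-0.001,0,-0.0003,0,0],
])

```text
time: 32.05
tool_pos: [0.4776, 0.027, 0.0349]
tcp_rot: [-0.285, -3.106, -0.0]
wrist_force: [-23.8, 6.7, 7.6]
width: -0.001
```

play_rows([
  [-0.001,0,-0.0003,0,0],
  [-0.001,0,-0.0003,0,0],
  [-0.001,0,-0.0003,0,0],
  [-0.001,0,-0.0003,0,0],
  [0,0,0,0,0],
])

```text
time: 32.67
tool_pos: [0.4781, 0.0269, 0.035]
tcp_rot: [-0.285, -3.099, -0.0]
wrist_force: [-28.0, 7.9, 11.6]
width: -0.002
```

```bash
python3 m.py | grep now
```

```text
now [-28.    7.9  11.6] [0.4781 0.0269 0.035 ] {'roll_lo': np.float64(111.41), 'strip_lo': np.float64(202.74), 'strip_hi': np.float64(211.38), 'roll_hi': None}
```

play_rows([
  [-0.001,0,-0.0003,0,0],
  [0,0,0.001,0,0],
  [0,0,0.001,0,0],
  [0,0,0.001,0,0],
  [0,0,0,0,0],
])

```text
time: 33.35
tool_pos: [0.4782, 0.0268, 0.0339]
tcp_rot: [-0.284, -3.096, -0.0]
wrist_force: [-37.2, 8.8, 27.0]
width: -0.0
```

```bash
python3 m.py | grep now
```

```text
now [-37.2   8.8  27. ] [0.4782 0.0268 0.0339] {'roll_lo': np.float64(112.89), 'strip_lo': np.float64(202.84), 'strip_hi': np.float64(211.48), 'roll_hi': None}
```

play_rows([
  [0.001,0,0.0005,0,0],
  [0.001,0,0.0005,0,0],
  [0.001,0,0.0005,0,0],
  [0.001,0,0.0005,0,0],
  [0.001,0,0.0005,0,0],
])

```text
time: 34.02
tool_pos: [0.4783, 0.0268, 0.0326]
tcp_rot: [-0.285, -3.107, 0.001]
wrist_force: [-25.9, 3.8, 20.3]
width: -0.001
```

```bash
python3 m.py | grep now
```

```text
now [-25.9   3.8  20.3] [0.4783 0.0268 0.0326] {'roll_lo': np.float64(124.64), 'strip_lo': np.float64(202.85), 'strip_hi': np.float64(211.48), 'roll_hi': None}
```

play_rows([
  [0.001,0,0.0002,0,0],
  [0.001,0,0.0002,0,0],
  [0.001,0,0.0002,0,0],
  [0.001,0,0.0002,0,0],
  [0.001,0,0.0002,0,0],
])

```text
time: 34.7
tool_pos: [0.4784, 0.0269, 0.0325]
tcp_rot: [-0.285, -3.118, 0.001]
wrist_force: [-12.8, 0.9, 9.6]
width: 0.003
```

```bash
python3 m.py | grep now
```

```text
now [-12.8   0.9   9.6] [0.4784 0.0269 0.0325] {'roll_lo': np.float64(119.79), 'strip_lo': np.float64(202.84), 'strip_hi': np.float64(211.49), 'roll_hi': None}
```

play_rows([
  [0.001,0,0.0001,0,0],
  [0.001,0,0.0001,0,0],
  [0.001,0,0,0,0],
  [0,0,0,0,0],
])

```text
time: 35.25
tool_pos: [0.4784, 0.0272, 0.0325]
tcp_rot: [-0.286, -3.123, 0.001]
wrist_force: [-6.7, -0.3, 1.7]
width: 0.002
```

```bash
python3 m.py | grep now
```

```text
now [-6.7 -0.3  1.7] [0.4784 0.0272 0.0325] {'roll_lo': np.float64(116.53), 'strip_lo': np.float64(202.65), 'strip_hi': np.float64(211.26), 'roll_hi': None}
```

play_rows([
  [0,0,0.001,0,0],
  [0.001,0,0.0003,0,0],
  [0,0,0,0,0],
])

```text
time: 35.67
tool_pos: [0.4784, 0.0273, 0.0318]
tcp_rot: [-0.286, -3.125, 0.001]
wrist_force: [-5.5, -0.0, 4.2]
width: -0.002
```

```bash
python3 m.py | grep now
```

```text
now [-5.5 -0.   4.2] [0.4784 0.0273 0.0318] {'roll_lo': np.float64(115.67), 'strip_lo': np.float64(202.62), 'strip_hi': np.float64(211.25), 'roll_hi': None}
```

play_rows([
  [0.001,0,0.0002,0,0],
  [0.001,0,0.0002,0,0],
  [0.001,0,0.0001,0,0],
  [0,0,0,0,0],
])

```text
time: 36.22
tool_pos: [0.4775, 0.0278, 0.0317]
tcp_rot: [0.286, 3.128, 0.0]
wrist_force: [-1.1, -0.3, 0.4]
width: -0.003
```

```bash
python3 m.py | grep now
```

```text
now [-1.1 -0.3  0.4] [0.4775 0.0278 0.0317] {'roll_lo': np.float64(112.9), 'strip_lo': np.float64(201.75), 'strip_hi': np.float64(210.32), 'roll_hi': np.float64(199.72)}
```

Now held at +1.36 mm (about 7 N) with the wedge free. It loses some nip when the last of the push comes off, so I'll push once more to about 17–18 N at the strip and release the same way.

play_rows([
  [-0.0015,0,-0.0004,0,0],
  [-0.0015,0,-0.0005,0,0],
  [-0.0015,0,-0.0005,0,0],
  [-0.0015,0,-0.0005,0,0],
  [-0.0015,0,-0.0005,0,0],
])

```text
time: 36.9
tool_pos: [0.4775, 0.0275, 0.0318]
tcp_rot: [-0.286, -3.114, -0.001]
wrist_force: [-17.5, 5.2, 8.3]
width: -0.004
```

play_rows([
  [-0.0015,0,-0.0005,0,0],
  [-0.0015,0,-0.0005,0,0],
  [-0.0015,0,-0.0005,0,0],
  [0,0,0,0,0],
])

```text
time: 37.4
tool_pos: [0.4777, 0.0271, 0.0319]
tcp_rot: [-0.285, -3.106, -0.0]
wrist_force: [-24.1, 6.2, 10.6]
width: 0.002
```

```bash
python3 m.py | grep now
```

```text
now [-24.1   6.2  10.6] [0.4777 0.0271 0.0319] {'roll_lo': np.float64(110.55), 'strip_lo': np.float64(202.38), 'strip_hi': np.float64(210.88), 'roll_hi': None}
```

play_rows([
  [-0.0015,0,-0.0006,0,0],
  [-0.0015,0,-0.0006,0,0],
  [-0.0015,0.0005,-0.0006,0,0],
  [-0.0015,0,-0.0006,0,0],
  [0,0,0,0,0],
])

```text
time: 38.08
tool_pos: [0.4786, 0.0268, 0.0322]
tcp_rot: [-0.285, -3.095, 0.0]
wrist_force: [-31.3, 6.6, 9.9]
width: -0.001
```

```bash
python3 m.py | grep now
```

```text
now [-31.3   6.6   9.9] [0.4786 0.0268 0.0322] {'roll_lo': np.float64(114.29), 'strip_lo': np.float64(203.36), 'strip_hi': np.float64(212.03), 'roll_hi': None}
```

play_rows([
  [-0.0015,0,-0.0006,0,0],
  [-0.0015,0,-0.0006,0,0],
  [0,0,0,0,0],
])

```text
time: 38.5
tool_pos: [0.479, 0.0267, 0.0325]
tcp_rot: [-0.284, -3.09, 0.0]
wrist_force: [-35.2, 7.8, 11.2]
width: -0.0
```

```bash
python3 m.py | grep now
```

```text
now [-35.2   7.8  11.2] [0.479  0.0267 0.0325] {'roll_lo': np.float64(115.42), 'strip_lo': np.float64(203.69), 'strip_hi': np.float64(212.29), 'roll_hi': None}
```

play_rows([
  [0.0015,0,0.0008,0,0],
  [0.0015,0,0.0008,0,0],
  [0.0015,0,0.0008,0,0],
  [0.0015,0,0.0008,0,0],
  [0.0015,0,0.0007,0,0],
])

```text
time: 39.17
tool_pos: [0.4792, 0.0268, 0.032]
tcp_rot: [-0.285, -3.106, 0.001]
wrist_force: [-23.8, 1.8, 15.3]
width: -0.0
```

play_rows([
  [0.0015,0,0.0006,0,0],
  [0.0015,0,0.0006,0,0],
  [0.0015,0,0.0006,0,0],
  [0,0,0,0,0],
])

```text
time: 39.67
tool_pos: [0.4793, 0.0269, 0.0318]
tcp_rot: [-0.285, -3.115, 0.002]
wrist_force: [-17.2, -0.3, 12.7]
width: 0.002
```

```bash
python3 m.py | grep now
```

```text
now [-17.2  -0.3  12.7] [0.4793 0.0269 0.0318] {'roll_lo': np.float64(122.5), 'strip_lo': np.float64(203.67), 'strip_hi': np.float64(212.2), 'roll_hi': None}
```

play_rows([
  [0.0015,0,0.0006,0,0],
  [0.0015,0,0.0006,0,0],
  [0.0015,0,0.0006,0,0],
  [0.001,0,0.0005,0,0],
  [0,0,0,0,0],
])

```text
time: 40.35
tool_pos: [0.4791, 0.0277, 0.0307]
tcp_rot: [-0.286, -3.125, 0.0]
wrist_force: [-5.6, -0.1, 4.3]
width: -0.001
```

play_rows([
  [0.001,0,0.0004,0,0],
  [0.001,0,0.0003,0,0],
  [0.001,0,0.0003,0,0],
  [0.001,0,0.0002,0,0],
  [0.001,0,0,0,0],
])

```text
time: 40.98
tool_pos: [0.4766, 0.0286, 0.0301]
tcp_rot: [0.286, 3.127, 0.0]
wrist_force: [-0.8, -0.7, 0.2]
width: -0.001
```

```bash
python3 m.py | grep now
```

```text
now [-0.8 -0.7  0.2] [0.4766 0.0286 0.0301] {'roll_lo': np.float64(111.77), 'strip_lo': np.float64(201.39), 'strip_hi': np.float64(209.95), 'roll_hi': np.float64(199.31)}
```

The residual nip seems limited by statics. The wedge can only carry about 6 N once free (roll weight, 40° face, μ≈0.6), and a push of 12–15 N gives about that at the strip. I'll withdraw clear and check that it's stable.

play_rows([
  [0.02,0,0,0,0],
  [0.03,0,0,0,0],
  [0,0,-0.05,0,0],
  [0,0,-0.05,0,0],
  [0,0,-0.03,0,0],
])

```text
time: 41.65
tool_pos: [0.4283, 0.0378, 0.163]
tcp_rot: [0.286, 3.123, 0.001]
wrist_force: [-0.7, -0.2, 0.0]
width: 0.001
```

```bash
python3 m.py | grep now
```

```text
now [-0.7 -0.2  0. ] [0.4283 0.0378 0.163 ] {'roll_lo': np.float64(128.42), 'strip_lo': np.float64(201.41), 'strip_hi': np.float64(209.91), 'roll_hi': np.float64(199.37)}
```

play_rows([
  [0,0,0,0,0],
  [0,0,0,0,0],
  [0,0,0,0,0],
  [0,0,0,0,0],
  [0,0,0,0,0],
])

```text
time: 42.32
tool_pos: [0.4263, 0.0377, 0.1593]
tcp_rot: [-0.287, -3.127, 0.0]
wrist_force: [0.7, 0.2, -0.3]
width: 0.002
```

```bash
python3 m.py | grep now; python3 - <<'E'
from h import *
t=read_camera("top")[:,:,::-1];s=read_camera("scene")[:,:,::-1]
c=np.zeros((450,800,3),np.uint8);c[:400,:400]=cv2.resize(t[160:330,190:440],(400,400*170//250*1) ) [:400] if 0 else cv2.resize(t[160:360,240:440],(400,400),interpolation=cv2.INTER_CUBIC)
c[:400,400:]=cv2.resize(s[200:360,240:400],(400,400),interpolation=cv2.INTER_CUBIC);cv2.imwrite("pics/end.png",c)
E
```

```text
now [ 0.7  0.2 -0.3] [0.4263 0.0377 0.1593] {'roll_lo': np.float64(110.88), 'strip_lo': np.float64(201.41), 'strip_hi': np.float64(209.9), 'roll_hi': np.float64(199.36)}
```

View pics/end.png

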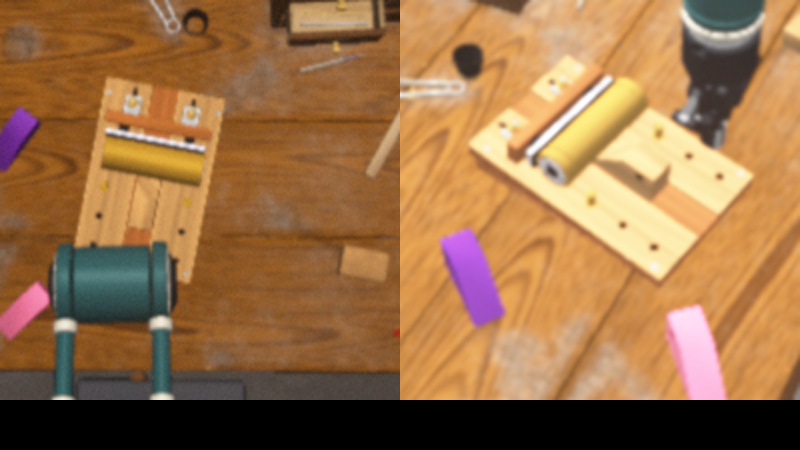

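The strip reading holds steady at about +1.0 mm. The roll sits against the stop, the wedge is in the channel, and the arm touches nothing. Handing in.

```bash
python3 -c "
from workcell import *
print(finish_job())"
```

```text
the job is handed in; nothing more can be done
None
```

I set the wedge in the channel thin end first and pushed it up the slope. The roll is off the pins and held between the wedge and the stop, but **with about 5 N, well short of the 12 N you asked for**. I handed the job in at about 42.5 s.

- **Last checks:** with the arm clear, the rubber strip stayed pushed in by about 1.0 mm for the last second or so, which is about 5 N at 5 N per mm. The last picture shows the roll against the stop, the wedge square in the channel, and the board, cork block and loupe looking undisturbed. I didn't check the brush separately.
- **The nip did not hold at 12 N:** while I pushed, the strip showed up to about 17 N, but it fell to 2–7 N each time the wedge was let go. My rough force estimate is that the free wedge can only hold about 6 N.
- **Bruising limit:** the strip never showed more than about 17 N, against the 25 N limit. That is the force at the stop; I couldn't measure the force of the wedge on the roll.
- **Push force:** it took three full pushes. My first attempts tipped the wedge, because the vertical fingers pressed on its top edge. On one push the fingertips briefly reached about 47 N in total (about 38 N along the slope, the rest downward). That would break the 40 N limit if fingertips count as part of the gripper's body.

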